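Seat the row of vial caps

ROBOT

A 6-joint arm with a two-finger parallel gripper is mounted at the origin on the work surface. World frame = base frame: x ahead of the robot, y to its left, z up, the work surface at z = 0. Lengths are in m, angles in rad, forces in N, time in s.
With the tool pointing down it reaches from about 0.375 to 0.975 m from the base axis. Payload 3.8 kg.
Tool frame: the origin (TCP) lies between the finger pads, 19 mm behind the fingertips; this is the grasp point; z points along the fingers, y is the line along which they close (so a half turn about z gives the same grasp; the last joint's range is limited). The gripper opens to 85 mm and grips with 20 to 120 N. Pads are 22 mm wide; open, the fingers measure 114 mm over their backs; the gripper's body (76 mm by 85 mm) begins 54 mm behind the grasp point. The pads swing forward as they close: fully open they stand 13 mm farther back than shut.
Start: joints at [-1.172, 0.264, 1.604, -0, 1.274, -0.037], TCP at [0.285, -0.612, 0.25] pointing down, gripper open.
Joint ranges: [-2.63, 2.63], [-0.94, 2.18], [0.31, 2.57], [-1.31, 4.45], [0, 2.66], [-2.55, 2.55]. Speed limits (rad/s): [2.57, 2.57, 3.14, 3.14, 3.14, 3.14].

INTERFACE

Orientations are given as a rotation vector (axis times angle).
In Python, from workcell import bot, read_camera, camera_info, ticket gives the robot as it stands.
- The arm moves only by the tool servo_tool, never from a script. Its argument "targets" is a list of rows, each an object of numbers: "hand": the closure, from -1 (fully open) to 1 (shut); "x", "y", "z": the shift along the tool's x, y, z as a fraction of full scale; "roll": the turn about the tool's z as a fraction of full scale. In form: [{"hand": .., "x": .., "y": .., "z": .., "roll": ..}, ...]. A call has 1 to 10 rows; each row is the pose to reach, as a shift and turn from the pose commanded when the call began, along the tool's axes at that moment, turning the shorter way round; what a row does not reach only later rows make up. Full scale, the value 1, is 50 cm for a shift and 180 degrees for a turn. A row lasts 1/12 s, in which the tool goes at most 41.7 mm and 7.16 degrees, less where a joint would pass 70% of its speed; a pose out of reach is approached as far as the arm can. A call with a number of a shift or a turn outside -1 to 1 is refused whole. A call with a gripper value outside its range is refused whole. The fingers move at their own pace and stop on an object; "grip_force" is the grip in N (left out, the last holds). Time passes only in rows, so rows that repeat a pose let the fingers close. It gives the time, the measured TCP pose, the force, the opening and the grip force at its end, in the units of the state.
- bot.read_state(): the state, without advancing time (a new reading comes with each control period).
- read_camera(name): name is "side" or "top"; returns the picture (480x640x3 uint8, red, green, blue); there is no depth.
- camera_info(name): a dict with "fx", "fy", "cx", "cy" (pixels), "eye" and "orientation" of the camera in the world. Camera axes: x right, y down, z forward; pixel columns grow to the right and rows downward; lengths in m; the calibration is good to about 2 mm. A picture is of the moment at which its call begins. camera_info takes no time and is no camera call.
- ticket.finish_job(): hands the job in; it is judged then, once.
The state is a dict: "time": time; "q": joint angles; "joint_vel": joint speeds; "joint_torque": joint torques, N m; "tool_pos": TCP position; "tcp_rot": TCP orientation; "wrist_force": force on the tool from outside, world axes, zero at the start; "torque": the same for the moment, N m; "width": opening from 0.0 (shut) to 1.0 (fully open); "grip_force": force on a finger pad.
Only numpy, scipy, OpenCV 4.12 (cv2) and the standard library are available. Lean on these libraries where they do the work, as an engineer would, in place of code of your own. Each camera call takes 0.05 s, during which the arm holds its last target. There are 200 camera calls.

TASK

The caps on the six vials in the curved tray are standing proud: trace along the row with closed fingertips and gently press each cap fully home, one after another in order, beginning with the vial next to the tray's metal bar handle. Do it in one low pass, keeping the fingertips within a few centimetres of the caps from the first cap until the last is down. Grasp nothing, leave the tray and the other things where they stand, and finish clear of everything.

Things in the scene. Friction and masses are not known exactly. Their poses are not given: they have to be found in the camera images.
- tray: Loose black arc-shaped tray, 0.9 kg, on the bench at any yaw. Six 28 mm glass vials stand 35 mm apart along an arc of 105 mm radius. Origin at bench level, z up. In its frame the arc's centre is (-90, 0) mm; vial i = 0..5 is on the arc at angle (i - 2.5)/3 rad. At -3.5/3 rad, beyond vial 0, a metal bar handle (64 x 14 mm, top 32 mm up) lies across the row. Base 44 mm wide, 8 mm high.
- cap0_top (a point): Centre of the flat top (18 mm across, bevelled edge) of the first grey push-in vial cap counted from the handle end, the one nearest the handle. The cap is 24 mm across and 10 mm high; its top is 54.5 to 56 mm above the bench at the start and 50 mm when fully seated. The point moves with the cap.
- cap0 (a joint): How far the first cap is pressed in (m): 0 stands 6 mm proud, 0.006 is fully seated at a hard stop; starts at 0 to 0.0015. About 4 N straight down moves it; it has no spring and stays where it is left.
- cap1_top (a point): Centre of the flat top (18 mm across, bevelled edge) of the second grey push-in vial cap counted from the handle end. The cap is 24 mm across and 10 mm high; its top is 54.5 to 56 mm above the bench at the start and 50 mm when fully seated. The point moves with the cap.
- cap1 (a joint): How far the second cap is pressed in (m): 0 stands 6 mm proud, 0.006 is fully seated at a hard stop; starts at 0 to 0.0015. About 4 N straight down moves it; it has no spring and stays where it is left.
- cap2_top (a point): Centre of the flat top (18 mm across, bevelled edge) of the third grey push-in vial cap counted from the handle end. The cap is 24 mm across and 10 mm high; its top is 54.5 to 56 mm above the bench at the start and 50 mm when fully seated. The point moves with the cap.
- cap2 (a joint): How far the third cap is pressed in (m): 0 stands 6 mm proud, 0.006 is fully seated at a hard stop; starts at 0 to 0.0015. About 4 N straight down moves it; it has no spring and stays where it is left.
- cap3_top (a point): Centre of the flat top (18 mm across, bevelled edge) of the fourth grey push-in vial cap counted from the handle end. The cap is 24 mm across and 10 mm high; its top is 54.5 to 56 mm above the bench at the start and 50 mm when fully seated. The point moves with the cap.
- cap3 (a joint): How far the fourth cap is pressed in (m): 0 stands 6 mm proud, 0.006 is fully seated at a hard stop; starts at 0 to 0.0015. About 4 N straight down moves it; it has no spring and stays where it is left.
- cap4_top (a point): Centre of the flat top (18 mm across, bevelled edge) of the fifth grey push-in vial cap counted from the handle end. The cap is 24 mm across and 10 mm high; its top is 54.5 to 56 mm above the bench at the start and 50 mm when fully seated. The point moves with the cap.
- cap4 (a joint): How far the fifth cap is pressed in (m): 0 stands 6 mm proud, 0.006 is fully seated at a hard stop; starts at 0 to 0.0015. About 4 N straight down moves it; it has no spring and stays where it is left.
- cap5_top (a point): Centre of the flat top (18 mm across, bevelled edge) of the sixth grey push-in vial cap counted from the handle end. The cap is 24 mm across and 10 mm high; its top is 54.5 to 56 mm above the bench at the start and 50 mm when fully seated. The point moves with the cap.
- cap5 (a joint): How far the sixth cap is pressed in (m): 0 stands 6 mm proud, 0.006 is fully seated at a hard stop; starts at 0 to 0.0015. About 4 N straight down moves it; it has no spring and stays where it is left.
- spare_vial: Loose capped vial standing on the bench on the hollow side of the arc, 28 mm across, 50 mm high; origin at the centre of its underside. Bystander.
- dropper: Loose small bottle standing on the bench outside the bulging side of the arc, 36 mm across, 65 mm high; origin at the centre of its underside. Bystander.
- mouse: Loose black computer mouse on its pad, about 100 x 60 mm, 34 mm high, well to the robot's left of the tray; origin at its underside. Bystander.

How it is judged:
On the way, in this order (a step that is already met when the one before it is completed fails the run):
1. the first cap from the handle end is pressed home (value of joint cap0 above 0.005 m), for 0.05 s.
2. the second cap from the handle end is pressed home (value of joint cap1 above 0.005 m), for 0.05 s.
3. the third cap from the handle end is pressed home (value of joint cap2 above 0.005 m), for 0.05 s.
4. the fourth cap from the handle end is pressed home (value of joint cap3 above 0.005 m), for 0.05 s.
5. the fifth cap from the handle end is pressed home (value of joint cap4 above 0.005 m), for 0.05 s.
6. the sixth cap from the handle end is pressed home (value of joint cap5 above 0.005 m), for 0.05 s.
At the end, for the whole second after the job is handed in: All six caps are pressed in at least 5 of their 6 mm; the tray is at rest, level and within 20 mm of where it stood, and so are the spare vial, the bottle and the mouse within 20 mm of theirs (value of joint each of cap0, cap1, cap2, cap3, cap4, cap5 above 0.005 m and distance of each of tray, spare_vial, dropper, mouse from where it was at the start of the episode below 0.02 m and angle between tray's own z axis and vertical below 0.05 rad and linear speed of tray below 0.01 m/s); the robot touches nothing.
It fails at once if the tray is lifted, tipped or pushed more than 20 mm (distance of tray from where it was at the start of the episode above 0.02 m or height (world z) of tray above 0.008 m or angle between tray's own z axis and vertical above 0.12 rad).
It fails at once if the robot presses on the tray, vials or caps with more than 60 N (contact force between any of the fingers, the arm and tray above 60 N).
It fails at once if between the first cap and the last, the gripper leaves the row: TCP more than 140 mm above the bench or more than 160 mm sideways from the tray's origin (value of joint cap0 above 0.005 m and not (value of joint cap5 above 0.005 m) and (height (world z) of the grasp point above 0.14 m or horizontal distance between the grasp point and tray above 0.16 m)).
It fails at once if the spare vial, the bottle or the mouse is moved more than 20 mm (distance of any of spare_vial, dropper, mouse from where it was at the start of the episode above 0.02 m).
It also fails if it takes over 45 s, if anything falls off the work surface, if the arm or the gripper's body presses on something with over 40 N, if the wrist force passes 120 N, or if a joint passes its speed limit or range.

## Working session

There is one attempt and no reset: what is moved stays moved. The work goes in short steps, Python scripts to look and compute and a tool call to move; the robot and the scene stay as the last step left them, time stands still between calls to the robot, and variables do not carry over. Pictures are saved under pics/ and viewed, at most 10 in all, crops included, and the job is handed in when it is done.

Besides the shell and the picture viewer there is one more tool, called after "Emit:" by a JSON object that holds its "api" and its "payload". servo_tool: Moves the arm, as the interface text tells. Its arguments: {"type":"object","properties":{"targets":{"type":"array"},"grip_force":{"type":"number"}},"required":["targets"]}

```bash
mkdir -p pics; python3 - <<'E'
from workcell import bot, read_camera, camera_info
import cv2
for n in("top","side"):
    cv2.imwrite(f"pics/{n}0.png",read_camera(n)[:,:,::-1]); print(n,camera_info(n))
s=bot.read_state(); print(s)
E
```

```text
top {'fx': 466.08861606523044, 'fy': 466.08861606523044, 'cx': 315.34928991951233, 'cy': 244.6450914721385, 'eye': array([0.46199619, 0.16401757, 0.77780135]), 'orientation': array([-2.13145973,  2.09213751, -0.14503332])}
side {'fx': 616.6510068961294, 'fy': 616.6510068961294, 'cx': 321.63236351183906, 'cy': 236.9261463483941, 'eye': array([ 0.49715935, -0.76573317,  0.73162883]), 'orientation': array([-2.16343792,  0.10743207, -0.03225875])}
{'time': 0.1, 'q': array([-1.17188574e+00,  2.64711855e-01,  1.60525916e+00, -6.44656770e-06,
        1.27370294e+00, -3.69262169e-02]), 'joint_vel': array([-0.00078946, -0.00119858, -0.00399784,  0.00104131, -0.00103492,
        0.00133744]), 'joint_torque': array([ 3.89930174e-04, -5.16708827e+01, -3.68590987e+01, -5.10183486e-05,
        6.33084230e-03, -2.20622803e-05]), 'tool_pos': array([ 0.28469857, -0.61132444,  0.24875182]), 'tcp_rot': array([-3.06529424e+00, -6.78765692e-01,  5.97623828e-04]), 'wrist_force': array([-0.49853031,  0.64273473, -0.71119505]), 'torque': array([0.01391947, 0.1043154 , 0.04430078]), 'grip_force': 0.0, 'width': 0.9996490714362917}
```

View pics/top0.png

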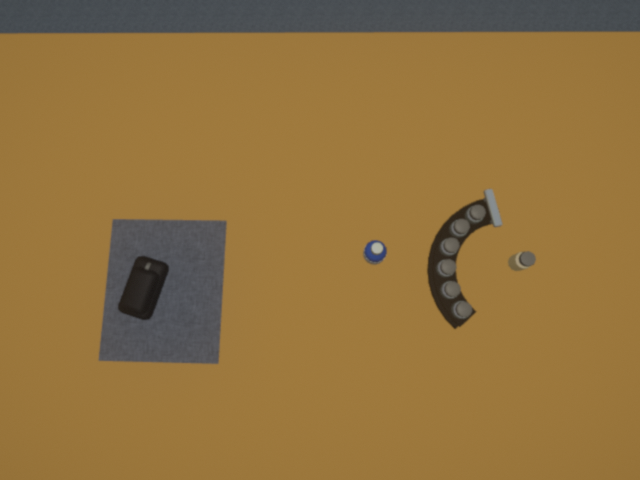

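View pics/side0.png

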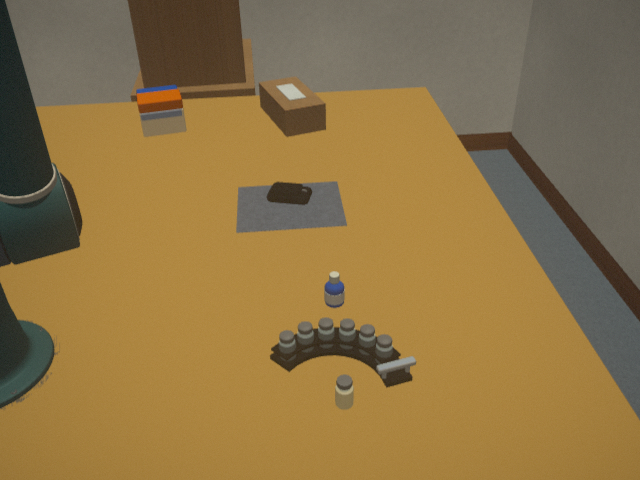

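The top view shows the handle at about (493,207). Caps 0 to 5 run through (476,213), (459,227), (449,246), (446,268), (450,290) and (461,310). The bottle is at (375,251), the spare vial at (524,260) and the mouse at (144,288). The side view shows the same row, with the handle at (396,367).

```bash
cat > h.py <<'E'
import numpy as np, cv2
from scipy.spatial.transform import Rotation as R
from workcell import bot, read_camera, camera_info
def ray(n,uv,z):
    c=camera_info(n); d=R.from_rotvec(c['orientation']).apply([(uv[0]-c['cx'])/c['fx'],(uv[1]-c['cy'])/c['fy'],1])
    return c['eye']+d*(z-c['eye'][2])/d[2]
def proj(n,p):
    c=camera_info(n); q=R.from_rotvec(c['orientation']).inv().apply(np.array(p)-c['eye'])
    return np.array([c['fx']*q[0]/q[2]+c['cx'],c['fy']*q[1]/q[2]+c['cy']])
E
python3 - <<'E'
from h import *
t=cv2.imread('pics/top0.png')[185:335,365:545]; s=cv2.imread('pics/side0.png')[265:415,260:430]
a=cv2.resize(t,None,fx=4,fy=4,interpolation=cv2.INTER_CUBIC)
b=cv2.resize(s,None,fx=4,fy=4,interpolation=cv2.INTER_CUBIC)
cv2.imwrite('pics/tc.png',np.clip(a*1.6,0,255)); cv2.imwrite('pics/sc.png',np.clip(b*1.4,0,255))
for p in [(476,213),(459,227),(449,246),(446,268),(450,290),(461,310)]: print(ray('top',p,.055).round(4))
E
```

```text
[ 0.6445 -0.0586  0.055 ]
[ 0.6216 -0.0314  0.055 ]
[ 0.5911 -0.0151  0.055 ]
[ 0.5565 -0.0095  0.055 ]
[ 0.5226 -0.0147  0.055 ]
[ 0.4925 -0.0304  0.055 ][ WARN:0@0.567] global loadsave.cpp:1063 imwrite_ Unsupported depth image for selected encoder is fallbacked to CV_8U.
```

View pics/tc.png

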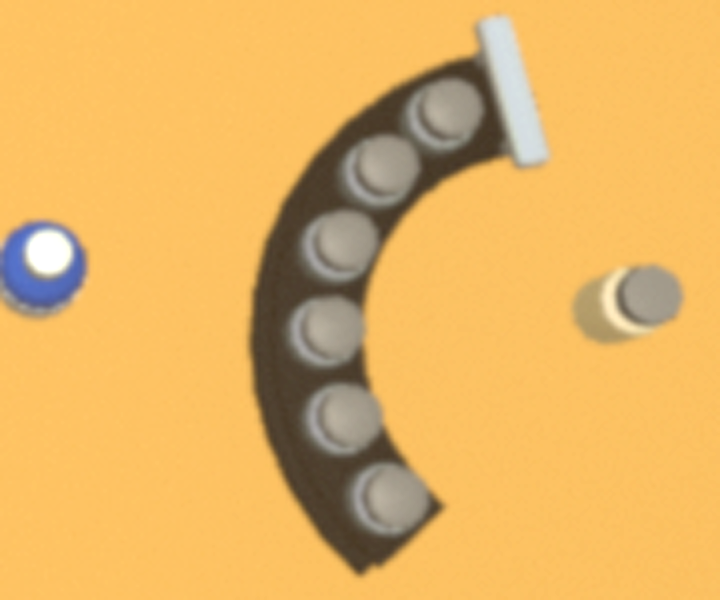

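View pics/sc.png

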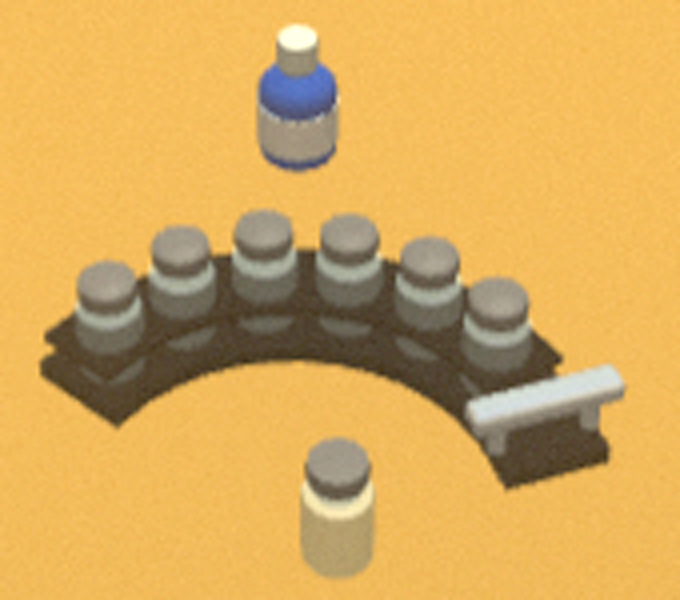

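The top crop shows the cap tops from 0 to 5 at crop pixels (452,108), (386,166), (345,241), (332,328), (349,415) and (396,495). The side crop shows the same tops at about (499,298), (430,257), (350,233), (264,230), (181,246) and (107,282).

```bash
python3 - <<'E'
from h import *
T=np.array([(452,108),(386,166),(345,241),(332,328),(349,415),(396,495)]);S=np.array([(499,298),(430,257),(350,233),(264,230),(181,246),(107,282)])
off=-.375
T=T/4+off+[365,185]; S=S/4+off+[260,265]
a=(np.arange(6)-2.5)/3; M=np.c_[.105*np.cos(a)-.09,.105*np.sin(a)]
def fit(P):
    c=P.mean(0);m=M.mean(0);A=(M-m);B=P-c
    th=np.arctan2((A[:,0]*B[:,1]-A[:,1]*B[:,0]).sum(),(A*B).sum())
    Rm=np.array([[np.cos(th),-np.sin(th)],[np.sin(th),np.cos(th)]]);t=c-Rm@m
    return th,t,M@Rm.T+t,Rm
PT=np.array([ray('top',p,.0552)[:2] for p in T]);PS=np.array([ray('side',p,.0552)[:2] for p in S])
for P in(PT,PS,(PT+PS)/2):
    th,t,F,_=fit(P);print(np.degrees(th),t,"\n",F.round(4),"\n",((P-F)*1e3).round(1))
for n,uv,z in(('top',(365+650/4,185+295/4),.05),('top',(365+49/4,185+251/4),.065)):print(ray(n,uv,z))
s=bot.read_state();print(R.from_rotvec(s['tcp_rot']).as_matrix().round(3))
E
```

```text
80.09229155255149 [ 0.57377722 -0.02840505] 
 [[ 0.647  -0.0609]
 [ 0.6237 -0.035 ]
 [ 0.5933 -0.0181]
 [ 0.5589 -0.0121]
 [ 0.5246 -0.0176]
 [ 0.4939 -0.0341]] 
 [[-0.3 -0.3]
 [-0.7  0.2]
 [-0.4  0.1]
 [-0.3  0.1]
 [ 0.6  0.1]
 [ 1.2 -0.2]]
80.3211143640526 [ 0.57385979 -0.03297381] 
 [[ 0.6472 -0.0652]
 [ 0.6238 -0.0393]
 [ 0.5933 -0.0226]
 [ 0.559  -0.0167]
 [ 0.5246 -0.0224]
 [ 0.494  -0.039 ]] 
 [[-0.4 -0.5]
 [-0.3 -0.1]
 [ 0.2  0.7]
 [ 0.1  0.4]
 [ 0.2  0.3]
 [ 0.2 -0.8]]
80.20712070740294 [ 0.5738185  -0.03068943] 
 [[ 0.6471 -0.063 ]
 [ 0.6238 -0.0371]
 [ 0.5933 -0.0203]
 [ 0.559  -0.0144]
 [ 0.5246 -0.02  ]
 [ 0.4939 -0.0366]] 
 [[-0.3 -0.4]
 [-0.5  0.1]
 [-0.1  0.4]
 [-0.1  0.3]
 [ 0.4  0.2]
 [ 0.7 -0.5]]
[ 0.57373529 -0.13637363  0.05      ]
[0.5848574  0.09722846 0.065     ]
[[ 0.907  0.422 -0.001]
 [ 0.422 -0.907  0.002]
 [ 0.    -0.002 -1.   ]]
```

Emit:
{"api": "servo_tool", "payload": {"targets": [{"hand":1,"x":0.705,"y":-0.378,"z":0,"roll":0.139},{"hand":1,"x":0.705,"y":-0.378,"z":0,"roll":0.139},{"hand":1,"x":0.705,"y":-0.378,"z":0,"roll":0.139},{"hand":1,"x":0.705,"y":-0.378,"z":0,"roll":0.139},{"hand":1,"x":0.705,"y":-0.378,"z":0,"roll":0.139},{"hand":1,"x":0.705,"y":-0.378,"z":0,"roll":0.139},{"hand":1,"x":0.705,"y":-0.378,"z":0,"roll":0.139},{"hand":1,"x":0.705,"y":-0.378,"z":0,"roll":0.139},{"hand":1,"x":0.705,"y":-0.378,"z":0,"roll":0.139},{"hand":1,"x":0.705,"y":-0.378,"z":0,"roll":0.139}], "grip_force": 20}}

```text
time: 0.93
tool_pos: [0.5263, -0.2882, 0.2495]
tcp_rot: [-3.14, -0.002, -0.0]
wrist_force: [0.7, -0.4, -0.4]
width: 0.007
grip_force: 0.0
```

Emit:
{"api": "servo_tool", "payload": {"targets": [{"hand":1,"x":0.242,"y":-0.45,"z":0.24,"roll":0},{"hand":1,"x":0.242,"y":-0.45,"z":0.24,"roll":0},{"hand":1,"x":0.242,"y":-0.45,"z":0.24,"roll":0},{"hand":1,"x":0.242,"y":-0.45,"z":0.24,"roll":0},{"hand":1,"x":0.242,"y":-0.45,"z":0.24,"roll":0},{"hand":1,"x":0.242,"y":-0.45,"z":0.24,"roll":0},{"hand":1,"x":0.242,"y":-0.45,"z":0.24,"roll":0},{"hand":1,"x":0.242,"y":-0.45,"z":0.24,"roll":0},{"hand":1,"x":0.242,"y":-0.45,"z":0.24,"roll":0},{"hand":1,"x":0.242,"y":-0.45,"z":0.24,"roll":0}]}}

```text
time: 1.77
tool_pos: [0.6455, -0.067, 0.1296]
tcp_rot: [3.141, -0.0, -0.002]
wrist_force: [0.1, 0.1, 1.0]
width: -0.001
grip_force: 0.0
```

```bash
python3 - <<'E'
from h import *
p=bot.read_state()['tool_pos'];print(p)
im=read_camera('side')[:,:,::-1].copy()
x0,y0=310,230
c=np.ascontiguousarray(cv2.resize(im[y0:y0+150,x0:x0+190],None,fx=4,fy=4,interpolation=cv2.INTER_CUBIC))
c=cv2.convertScaleAbs(c,alpha=1.4)
def mk(q,col):
    u=(proj('side',q)-[x0,y0]+.375)*4; cv2.circle(c,tuple(int(v) for v in u),3,col,-1); print(u.round())
mk(p-[0,0,.019],(0,0,255)); mk(p,(0,255,0)); 
for q in [(.647,-.062,.055),(.6237,-.036,.055),(.5933,-.019,.055)]: mk(np.array(q),(255,0,0))
cv2.imwrite('pics/s1.png',c)
E
```

```text
[ 0.64553767 -0.06703147  0.12961208]
[302. 333.]
[304. 295.]
[298. 432.]
[229. 391.]
[149. 369.]
```

View pics/s1.png

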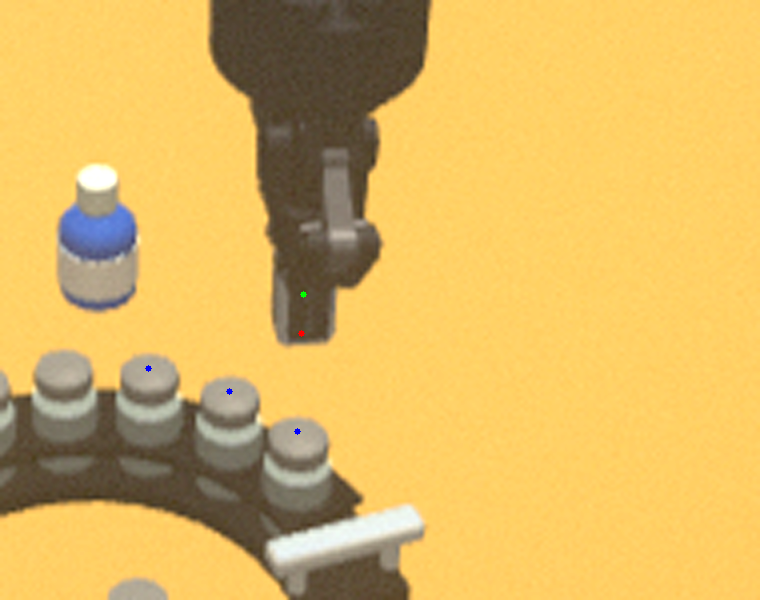

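The side crop shows the fingertip ending at about (302,342), directly above cap 0. The cap tops lie 2 to 6 crop pixels below my blue marks, which is about 1.5 mm toward -y, so I shift the targets by that much.

Emit:
{"api": "servo_tool", "payload": {"targets": [{"hand":1,"x":0.003,"y":-0.009,"z":0.08,"roll":0},{"hand":1,"x":0.003,"y":-0.009,"z":0.104,"roll":0},{"hand":1,"x":0.003,"y":-0.009,"z":0.106,"roll":0},{"hand":1,"x":0.003,"y":-0.009,"z":0.108,"roll":0},{"hand":1,"x":0.003,"y":-0.009,"z":0.11,"roll":0},{"hand":1,"x":0.003,"y":-0.009,"z":0.112,"roll":0},{"hand":1,"x":0.003,"y":-0.009,"z":0.114,"roll":0},{"hand":1,"x":0.003,"y":-0.009,"z":0.116,"roll":0},{"hand":1,"x":0.003,"y":-0.009,"z":0.118,"roll":0},{"hand":1,"x":0.003,"y":-0.009,"z":0.119,"roll":0}]}}

```text
time: 2.65
tool_pos: [0.6482, -0.0626, 0.0716]
tcp_rot: [3.141, -0.001, 0.003]
wrist_force: [-0.8, -1.1, 3.1]
width: -0.003
grip_force: 2.0
```

Emit:
{"api": "servo_tool", "payload": {"targets": [{"hand":1,"x":0,"y":0,"z":0.001,"roll":0},{"hand":1,"x":0,"y":0,"z":0.002,"roll":0},{"hand":1,"x":0,"y":0,"z":0.003,"roll":0},{"hand":1,"x":0,"y":0,"z":0.004,"roll":0},{"hand":1,"x":0,"y":0,"z":0.004,"roll":0}]}}

```text
time: 3.07
tool_pos: [0.6482, -0.0626, 0.0688]
tcp_rot: [3.141, -0.001, 0.003]
wrist_force: [2.1, -1.5, 3.3]
width: -0.0
grip_force: 1.8
```

Emit:
{"api": "servo_tool", "payload": {"targets": [{"hand":1,"x":0,"y":0,"z":0.001,"roll":0},{"hand":1,"x":0,"y":0,"z":0.002,"roll":0},{"hand":1,"x":0,"y":0,"z":0.002,"roll":0}]}}

```text
time: 3.32
tool_pos: [0.6482, -0.0626, 0.0687]
tcp_rot: [3.141, -0.001, 0.002]
wrist_force: [-0.6, -1.5, 7.9]
width: 0.001
grip_force: 4.2
```

Emit:
{"api": "servo_tool", "payload": {"targets": [{"hand":1,"x":0,"y":0,"z":-0.03,"roll":0},{"hand":1,"x":-0.049,"y":-0.052,"z":-0.03,"roll":0},{"hand":1,"x":-0.049,"y":-0.052,"z":-0.03,"roll":0},{"hand":1,"x":-0.049,"y":-0.052,"z":-0.013,"roll":0},{"hand":1,"x":-0.049,"y":-0.052,"z":-0.01,"roll":0},{"hand":1,"x":-0.049,"y":-0.052,"z":-0.007,"roll":0},{"hand":1,"x":-0.049,"y":-0.052,"z":-0.004,"roll":0},{"hand":1,"x":-0.049,"y":-0.052,"z":-0.002,"roll":0},{"hand":1,"x":-0.049,"y":-0.052,"z":0,"roll":0},{"hand":1,"x":-0.049,"y":-0.052,"z":0.001,"roll":0}]}}

```text
time: 4.15
tool_pos: [0.6227, -0.0363, 0.0686]
tcp_rot: [-3.141, 0.002, 0.003]
wrist_force: [-9.1, 3.7, 18.3]
width: -0.002
grip_force: 9.0
```

Emit:
{"api": "servo_tool", "payload": {"targets": [{"hand":1,"x":0,"y":0,"z":0,"roll":0},{"hand":1,"x":0,"y":0,"z":0.001,"roll":0},{"hand":1,"x":0,"y":0,"z":0.001,"roll":0}]}}

```text
time: 4.4
tool_pos: [0.6227, -0.0363, 0.0686]
tcp_rot: [-3.141, 0.002, 0.003]
wrist_force: [-9.4, 3.7, 17.5]
width: 0.004
grip_force: 8.7
```

Emit:
{"api": "servo_tool", "payload": {"targets": [{"hand":1,"x":0,"y":0,"z":-0.03,"roll":0},{"hand":1,"x":-0.058,"y":-0.033,"z":-0.03,"roll":0},{"hand":1,"x":-0.058,"y":-0.033,"z":-0.03,"roll":0},{"hand":1,"x":-0.058,"y":-0.033,"z":-0.014,"roll":0},{"hand":1,"x":-0.058,"y":-0.033,"z":-0.011,"roll":0},{"hand":1,"x":-0.058,"y":-0.033,"z":-0.008,"roll":0},{"hand":1,"x":-0.058,"y":-0.033,"z":-0.005,"roll":0},{"hand":1,"x":-0.058,"y":-0.033,"z":-0.003,"roll":0},{"hand":1,"x":-0.058,"y":-0.033,"z":-0.001,"roll":0},{"hand":1,"x":-0.058,"y":-0.033,"z":-0.001,"roll":0}]}}

```text
time: 5.23
tool_pos: [0.5941, -0.0201, 0.0686]
tcp_rot: [-3.142, 0.002, 0.002]
wrist_force: [-8.2, 1.9, 15.1]
width: 0.002
grip_force: 7.7
```

Emit:
{"api": "servo_tool", "payload": {"targets": [{"hand":1,"x":0,"y":0,"z":-0.03,"roll":0},{"hand":1,"x":-0.07,"y":-0.013,"z":-0.03,"roll":0},{"hand":1,"x":-0.07,"y":-0.013,"z":-0.03,"roll":0},{"hand":1,"x":-0.07,"y":-0.013,"z":-0.014,"roll":0},{"hand":1,"x":-0.07,"y":-0.013,"z":-0.011,"roll":0},{"hand":1,"x":-0.07,"y":-0.013,"z":-0.008,"roll":0},{"hand":1,"x":-0.07,"y":-0.013,"z":-0.005,"roll":0},{"hand":1,"x":-0.07,"y":-0.013,"z":-0.003,"roll":0},{"hand":1,"x":-0.07,"y":-0.013,"z":-0.001,"roll":0},{"hand":1,"x":-0.07,"y":-0.013,"z":0,"roll":0}]}}

```text
time: 6.07
tool_pos: [0.5593, -0.0136, 0.0686]
tcp_rot: [3.141, -0.001, -0.002]
wrist_force: [-10.4, -0.0, 19.8]
width: -0.004
grip_force: 9.5
```

Emit:
{"api": "servo_tool", "payload": {"targets": [{"hand":1,"x":0,"y":0,"z":-0.03,"roll":0},{"hand":1,"x":-0.069,"y":0.012,"z":-0.03,"roll":0},{"hand":1,"x":-0.069,"y":0.012,"z":-0.03,"roll":0},{"hand":1,"x":-0.069,"y":0.012,"z":-0.014,"roll":0},{"hand":1,"x":-0.069,"y":0.012,"z":-0.011,"roll":0},{"hand":1,"x":-0.069,"y":0.012,"z":-0.008,"roll":0},{"hand":1,"x":-0.069,"y":0.012,"z":-0.005,"roll":0},{"hand":1,"x":-0.069,"y":0.012,"z":-0.003,"roll":0},{"hand":1,"x":-0.069,"y":0.012,"z":-0.001,"roll":0},{"hand":1,"x":-0.069,"y":0.012,"z":-0.001,"roll":0}]}}

```text
time: 6.9
tool_pos: [0.525, -0.0195, 0.0686]
tcp_rot: [3.141, -0.001, -0.001]
wrist_force: [-5.8, -1.6, 11.9]
width: 0.001
grip_force: 6.2
```

Emit:
{"api": "servo_tool", "payload": {"targets": [{"hand":1,"x":0,"y":0,"z":-0.03,"roll":0},{"hand":1,"x":-0.062,"y":0.033,"z":-0.03,"roll":0},{"hand":1,"x":-0.062,"y":0.033,"z":-0.03,"roll":0},{"hand":1,"x":-0.062,"y":0.033,"z":-0.014,"roll":0},{"hand":1,"x":-0.062,"y":0.033,"z":-0.011,"roll":0},{"hand":1,"x":-0.062,"y":0.033,"z":-0.008,"roll":0},{"hand":1,"x":-0.062,"y":0.033,"z":-0.005,"roll":0},{"hand":1,"x":-0.062,"y":0.033,"z":-0.003,"roll":0},{"hand":1,"x":-0.062,"y":0.033,"z":-0.001,"roll":0},{"hand":1,"x":-0.062,"y":0.033,"z":0,"roll":0}]}}

```text
time: 7.73
tool_pos: [0.494, -0.0358, 0.0686]
tcp_rot: [3.141, -0.001, -0.0]
wrist_force: [-6.7, -0.7, 16.0]
width: -0.006
grip_force: 8.1
```

Emit:
{"api": "servo_tool", "payload": {"targets": [{"hand":1,"x":0,"y":0,"z":0,"roll":0},{"hand":1,"x":0,"y":0,"z":0,"roll":0}]}}

```text
time: 7.9
tool_pos: [0.494, -0.0358, 0.0686]
tcp_rot: [3.141, -0.001, 0.0]
wrist_force: [-4.2, -2.6, 11.0]
width: 0.002
grip_force: 5.9
```

Emit:
{"api": "servo_tool", "payload": {"targets": [{"hand":1,"x":0,"y":0,"z":-0.06,"roll":0},{"hand":1,"x":0,"y":0,"z":-0.14,"roll":0},{"hand":1,"x":0,"y":0,"z":-0.22,"roll":0},{"hand":1,"x":0,"y":0,"z":-0.3,"roll":0},{"hand":1,"x":-0.05,"y":0.06,"z":-0.34,"roll":0},{"hand":1,"x":-0.07,"y":0.13,"z":-0.34,"roll":0},{"hand":1,"x":-0.08,"y":0.2,"z":-0.34,"roll":0},{"hand":1,"x":-0.08,"y":0.28,"z":-0.34,"roll":0},{"hand":1,"x":-0.08,"y":0.3,"z":-0.34,"roll":0},{"hand":1,"x":-0.08,"y":0.3,"z":-0.34,"roll":0}]}}

```text
time: 8.73
tool_pos: [0.4535, -0.1879, 0.2373]
tcp_rot: [3.141, -0.008, 0.001]
wrist_force: [0.7, 0.6, 0.1]
width: -0.005
grip_force: 0.0
```

```bash
python3 - <<'E'
from h import *
a=read_camera('top')[:,:,::-1];b=read_camera('side')[:,:,::-1]
f=lambda i:cv2.convertScaleAbs(cv2.resize(i,(400,350),interpolation=cv2.INTER_CUBIC),alpha=1.5)
cv2.imwrite('pics/end.png',np.hstack([f(a[185:335,365:545]),f(b[265:415,260:430])]))
E
```

```text
(no output)
```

View pics/end.png

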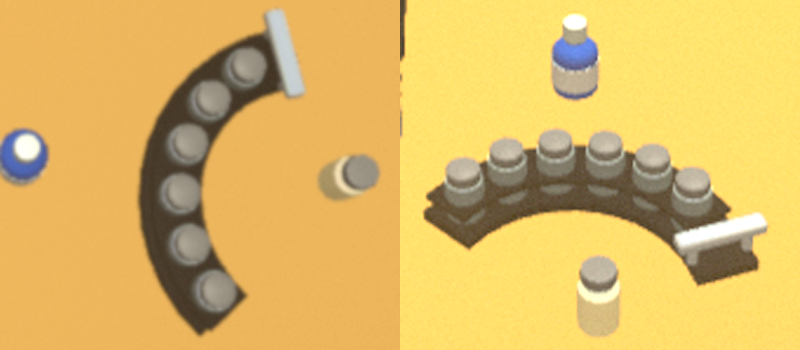

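The final views show all six caps sitting low on their vials. The tray (handle at (285,55) in the top half), the bottle and the spare vial have not moved, and the arm is clear.

```bash
python3 -c "
from workcell import ticket
print(ticket.finish_job())"
```

```text
the job is handed in; nothing more can be done
None
```

All six caps were pressed home in order from the handle end in one low pass, with at most about 20 N read at the end of any move; the tray, bottle and spare vial look unmoved in the last pictures (the mouse was out of frame and never approached), and the job is handed in, with no verdict returned.

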